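# Shut the gear cover and snap its retaining cap home

## Robot

A 6-joint arm with a two-finger parallel gripper is mounted at the origin on a cart in front of the work surface, level with it; the furniture and walls round the work are solid. World frame = base frame: x ahead of the robot, y to its left, z up, the work surface at z = 0. Lengths are in mm, angles in rad, forces in N, time in s.
With the tool pointing down it reaches from about 250 to 725 mm from the base axis. Payload 9.7 kg.
Tool frame: the origin (TCP) lies between the finger pads; the fingertips stand 19 mm ahead of it and the grasp point (between the pads) is the TCP; z points along the fingers, y is the line along which they close (so a half turn about z gives the same grasp; the last joint's range is limited). The gripper opens to 85 mm and grips with 20 to 120 N. Pads are 22 mm wide; open, the fingers measure 114 mm over their backs; the gripper's body (76 mm by 85 mm) begins 54 mm behind the grasp point. The pads swing forward as they close: fully open they stand 13 mm farther back than shut.
Start: joints at [-1.262, 0.087, 0.176, 1.66, 0, 1.571], TCP at [167.151, -523.982, 250.284] pointing down, gripper open.
Joint ranges: [-3.13, 3.13], [-0.85, 1.81], [-1.15, 1.24], [-2.2, 2.28], [-1.44, 1.52], [-3.14, 3.14]. Speed limits (rad/s): [2.22, 2.22, 2.57, 3.14, 3.14, 3.14].

## Interface

Orientations are given as a rotation vector (axis times angle).
In Python, from plant import manip gives the robot as it stands.
- The arm moves only by the tool move_arm, never from a script. Its argument "rows" is text: rows parted by semicolons, each of 6 numbers parted by spaces: the shift along the tool's x, y, z as a fraction of full scale, then the turn, a rotation vector about the tool's x, y, z as a fraction of full scale. In form: tx ty tz wx wy wz; .... A call has exactly 5 rows; each row is the pose to reach, as a shift and turn from the pose commanded when the call began, along the tool's axes at that moment; what a row does not reach only later rows make up. Full scale, the value 1, is 120 mm for a shift and 1.5 rad for a turn. A row lasts 1/10 s, in which the tool goes at most 50 mm and 8.59 degrees, less where a joint would pass 70% of its speed; a pose out of reach is approached as far as the arm can. A call with a number of a shift or a turn outside -1 to 1 is refused whole. A call with a gripper value outside its range is refused whole. "jaw" is the closure, from 0 (fully open) to 1 (shut), set as the call begins (left out, the last holds). The fingers move at their own pace and stop on an object; the grip force is fixed at half the most. Time passes only in rows, so rows that repeat a pose let the fingers close, or fill a call up. It gives the time, the measured TCP pose, the force, the opening and the grip force at its end, in the units of the state.
- manip.observe(): the state, without advancing time (a new reading comes with each control period).
- manip.read_camera(name): name is "scene" or "top"; returns a dict with "image" (480x640x3 uint8, blue, green, red), "intrinsics" (3x3 intrinsics, pixels), "k1" (the pictures are not rectified: a ray, as slopes to the right and down, at radius r is drawn at 1 + k1 r^2 times it, then the intrinsics apply), "R" (3x3) and "t" (3): a world point X has camera coordinates R X + t. Camera axes: x right, y down, z forward; pixel columns grow to the right and rows downward; lengths in mm; the calibration is good to about 2 mm. A picture is of the moment at which its call begins. There is no depth.
- manip.job_done(): hands the job in; it is judged then, once.
Trained networks look in a picture, given as the dict that the camera call returned (one of the last four; its "shot" number tells which), for a name from the list of things; names that differ only in an ending like _2 or _b are one class to them, and where a whole thing is asked for, a point or a joint stands for the part that bears it (a point fixed in the world has none). Each returns a list of dicts, best first, with "score" (0 to 1); they miss things now and then, are a little off and sometimes report something else, mostly with a low value. They report only what shows in the picture. A call takes as long as a camera call. They do not tell look-alikes from the thing itself.
- manip.look_for(name, picture): "xyz" ([x, y, z] in mm, in world coordinates, good to about 4 mm: the middle of the surface that is visible of it).
The state is a dict: "time_s": time; "joints": joint angles; "joint_vel": joint speeds; "tau": joint torques, N m; "tool_pos": TCP position; "ee_rot": TCP orientation; "force": force on the tool from outside, world axes, zero at the start; "wrist_torque": the same for the moment, N m; "gripper_width": finger opening in mm; "finger_force": force on a finger pad.
Only numpy, scipy, OpenCV 4.12 (cv2) and the standard library are available. Lean on these libraries where they do the work, as an engineer would, in place of code of your own. Each camera call takes 0.05 s, during which the arm holds its last target. There are 200 camera calls.

## Task

The geared drive on the bench stands with its hinged gear cover open: fold the cover down shut on its gasket, so that the split stud comes up through the hole in the cover. Then press the loose black snap cap, mouth down, onto the stud until it clicks over the prongs and its flange sits flush on the cover. Keep pressing firmly, without ramming, down on the cap to bed the gasket and finish like that, still holding and pressing it, with the other things on the bench left where they are.

Things in the scene. Friction and masses are not known exactly. Their poses are not given: they have to be found in the camera images.
- gear_case: Fixed grey gear case, an open box 150 (x) x 180 (y) x 60 mm high with two gears inside; motor on its -y side out to y = -175 mm, top at 63 mm; output shaft on the +y side out to y = +115 mm. Origin: centre of its underside, on the bench; own x points from the cover's free edge (front) back to the hinge, z up.
- cover_hinge (a point): Middle of the cover's hinge line, which runs along the case's y; 78 mm behind the case's centre, 60 mm above the bench. The hinge is stiff (0.4 N m, some 3 N at the free edge; the cover is 0.25 kg): the cover stays at any angle where it is left.
- cover (a joint): Angle of the cover in rad: 0 = shut, level on its gasket; grows as the free edge lifts and swings back. Starts at 1.0 to 1.5, the free edge up and leaning to the front. The thin firm gasket gives less than 1 mm.
- cover_edge (a point): Middle of the cover's free edge, on the outer face. The cover is a 4 mm sheet 194 mm wide, 162 mm from hinge line to free edge, with a 12 mm skirt turned inward at front and sides. The outer face is 4 mm outside the hinge line (64 mm above the bench when shut). To shut it, push on the outer face near the free edge, 40 to 70 mm beside the middle, clear of the stud.
- cover_hole (a point): Centre of the 26 mm hole in the cover, on the outer face, 130 mm from the hinge line; moves with the cover. Own z is the face's outward normal. The stud comes up through it when the cover is shut.
- stud (a point): Point on the stud's upright axis, 52 mm in front of the case's centre, level with the shut cover's outer face (64 mm above the bench). The steel stud has four sprung prongs: pointed, rising 29 mm above this point, 13 mm across near the tip, 24 mm across at 12 mm above this point, narrower below. Seated, the cap's mouth is at this point.
- snap_cap: Loose round black cap standing mouth down on the bench: fluted body 38 mm in diameter (grip here), flange 45 mm across and 5 mm thick at the bottom, 38 mm high, about 40 g. Origin: centre of its mouth (underside); z towards the closed top. Inside: 18 mm bore through a 4 mm lip, then a 26 mm recess, 32 mm deep.
- cap_top (a point): Centre of the cap's closed top, 38 mm above its mouth. Pressing the cap on: it meets the prongs with its mouth about 16 mm above the cover; resistance then rises to some 6 to 12 N, drops as the lip clicks over the prongs with the mouth about 11 mm up (they then pull it down), and rises again as the flange meets the cover.
- tape_measure: Bystander: yellow pocket tape measure standing upright, 34 x 93 x 72 mm high; origin at the centre of its underside.
- screwdriver_red: Bystander: screwdriver with a red handle, 213 mm long, on the left.
- block_plane: Bystander: small block plane, 173 mm long, 65 mm high, on the right.
- sanding_block: Bystander: cork sanding block, 68 x 112 x 36 mm, near the bench's front edge.
- chisel_12: Bystander: wood chisel, 238 mm long, lying near the bench's front edge.
Mind the look-alikes: they are no part of the job. Of the things that look like the snap_cap, the smallest one is meant.

How it is judged (in metres and radians):
On the way, in this order (a step that is already met when the one before it is completed fails the run):
1. the cover is folded shut on its gasket (value of joint cover below 0.05 rad and height (world z) of snap_cap below 0.06 m), for 0.2 s.
2. the cap has clicked down on the stud, its flange flush on the shut cover (z of snap_cap in the frame of cover_hole below 0.003 m and horizontal distance between snap_cap and stud below 0.005 m and angle between snap_cap's own z axis and vertical below 0.08 rad and value of joint cover below 0.05 rad), for 0.1 s.
At the end, for the whole second after the job is handed in: Through the last second the cover is shut (within 0.04 rad), the cap sits on the stud with its mouth within 3 mm of the cover's face and within 5 mm of the stud's axis, upright within 0.08 rad, the fingers are on the cap, and they press it onto the cover with more than 4 N (value of joint cover below 0.04 rad and z of snap_cap in the frame of cover_hole between -0.003 and 0.003 m and horizontal distance between snap_cap and stud below 0.005 m and angle between snap_cap's own z axis and vertical below 0.08 rad and contact force between the fingers and snap_cap above 1 N and contact force between snap_cap and cover above 4 N); the arm keeps its last pose, push and grip.
It fails at once if the cap is rammed down with more than 60 N (contact force between snap_cap and cover above 60 N).
It fails at once if a bystander is pushed out of its place by more than 40 mm (distance of any of tape_measure, sanding_block, chisel_12, screwdriver_red, block_plane from where it was at the start of the episode above 0.04 m).
It also fails if it takes over 61 s, if anything falls off the work surface, if the arm or the gripper's body presses on something with over 40 N, if the wrist force passes 120 N, or if a joint passes its speed limit or range.

## Working session

There is one attempt and no reset: what is moved stays moved. The work goes in short steps, Python scripts to look and compute and a tool call to move; the robot and the scene stay as the last step left them, time stands still between calls to the robot, and variables do not carry over. Pictures are saved under pics/ and viewed, at most 10 in all, crops included, and the job is handed in when it is done.

Besides the shell and the picture viewer there is one more tool, called after "Emit:" in YAML: its name, and indented under it one key for each argument. move_arm: Moves the arm, as the interface text tells. Its arguments: {"type":"object","properties":{"rows":{"type":"string"},"jaw":{"type":"number"}},"required":["rows"]}

```bash
mkdir -p pics; ls; cat > h.py <<'E'
import numpy as np,cv2
from scipy.spatial.transform import Rotation as Rn
from plant import manip
def proj(c,X):
    p=c["R"]@np.array(X,float)+c["t"]; s=p[:2]/p[2]; s=s*(1+c["k1"]*(s@s)); return (np.array(c["intrinsics"])@[s[0],s[1],1])[:2]
def ray(c,uv):
    K=np.array(c["intrinsics"]); d=np.array([(uv[0]-K[0,2])/K[0,0],(uv[1]-K[1,2])/K[1,1]]); s=d.copy()
    for _ in range(20): s=d/(1+c["k1"]*(s@s))
    R=np.array(c["R"]); return -R.T@c["t"], R.T@np.array([s[0],s[1],1])
def tri(c1,p1,c2,p2):
    o1,d1=ray(c1,p1);o2,d2=ray(c2,p2)
    A=np.stack([d1,-d2],1);s=np.linalg.lstsq(A,o2-o1,rcond=None)[0]
    a=o1+s[0]*d1;b=o2+s[1]*d2; return (a+b)/2,np.linalg.norm(a-b)
def onz(c,p,z):
    o,d=ray(c,p); return o+d*(z-o[2])/d[2]
E
python3 - <<'E'
from h import *
import pickle
for n in ("scene","top"):
    c=manip.read_camera(n); cv2.imwrite(f"pics/{n}0.png",c["image"]); pickle.dump(c,open(n+"0.pkl","wb"))
    print(n,-np.array(c["R"]).T@c["t"])
    for k in ("snap_cap","gear_case","cover_hole","cover_edge","tape_measure","stud"):
        try: print(k,[(np.round(d["xyz"]),round(d["score"],2),np.round(proj(c,d["xyz"]))) for d in manip.look_for(k,c)])
        except Exception as e: print(k,e)
s=manip.observe(); print(s)
E
```

```text
pics
scene [ -30.3307716  -953.14632144  599.85696264]
snap_cap [(array([ 458., -346.,   26.]), 0.95, array([391., 331.])), (array([ 304., -255.,   30.]), 0.93, array([295., 325.])), (array([ 480., -245.,   34.]), 0.86, array([371., 297.]))]
gear_case [(array([618., -50.,  56.]), 0.56, array([375., 235.]))]
cover_hole [(array([642., -30., 142.]), 0.71, array([381., 198.]))]
cover_edge [(array([638., -29., 136.]), 0.88, array([380., 200.])), (array([619., -48.,  54.]), 0.54, array([375., 236.]))]
tape_measure [(array([619., -50.,  56.]), 0.25, array([376., 236.]))]
stud [(array([620., -49.,  54.]), 0.94, array([376., 236.]))]
top [ 401.07151058  -23.18136793 1281.4501518 ]
snap_cap [(array([ 326., -235.,   51.]), 0.71, array([421., 315.]))]
gear_case [(array([605., -44.,  49.]), 0.62, array([327., 185.]))]
cover_hole [(array([633., -23., 171.]), 0.89, array([317., 161.]))]
cover_edge [(array([628., -23., 166.]), 0.82, array([317., 164.]))]
tape_measure [(array([477., 300.,  59.]), 0.73, array([164., 249.]))]
stud [(array([605., -43.,  53.]), 0.73, array([327., 185.]))]
{'time_s': 0.7, 'joints': array([-1.26198783e+00,  8.68874994e-02,  1.75929810e-01,  1.65975623e+00,
        2.04048973e-05,  1.57079031e+00]), 'joint_vel': array([ 6.48742395e-04, -1.91945637e-03,  8.54074515e-05, -8.45570931e-04,
        1.70380539e-03,  1.07810459e-03]), 'tau': array([ 1.74015111e-05, -5.19949400e+01,  4.64799571e+01,  8.56286442e-04,
        7.22363097e-05, -1.74647147e-05]), 'tool_pos': array([ 167.17046157, -524.00408181,  250.3063556 ]), 'ee_rot': array([3.10413935e+00, 4.83147428e-01, 5.15761325e-05]), 'force': array([-0.56507848,  0.13015402, -0.96143353]), 'wrist_torque': array([0.03077833, 0.01175018, 0.02417327]), 'finger_force': 0.0, 'gripper_width': 85.23732056809656}
```

View pics/scene0.png

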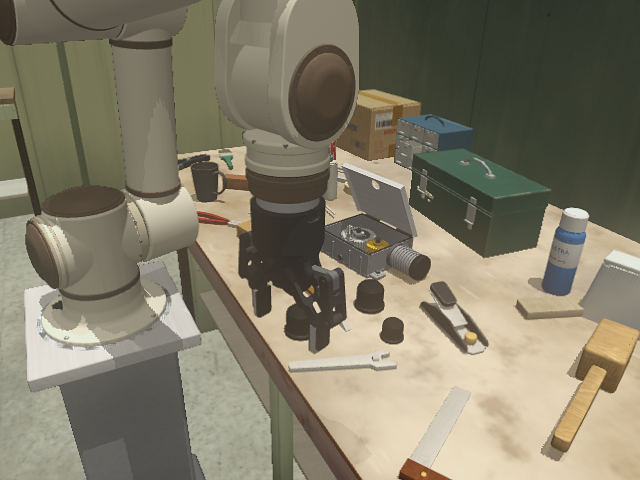

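View pics/top0.png

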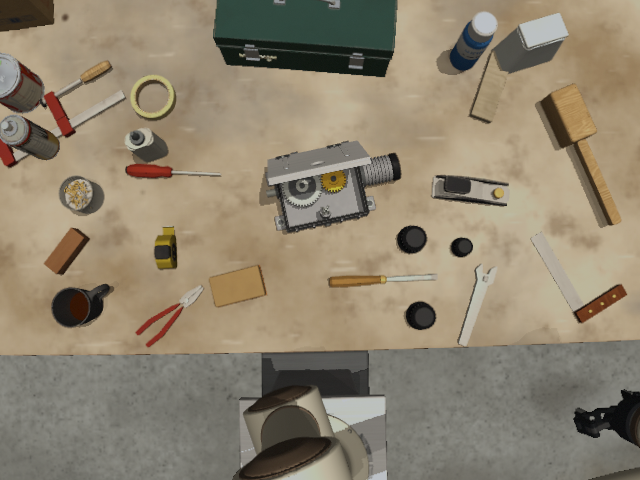

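Top view: three look-alike caps at (412,239), (462,246) and (420,316). They appear in the scene view at (370,295), (392,330) and (300,322). The one at top (462,246) / scene (392,330) is clearly the smallest, so it fits the description. The case is around top (322,190) with its cover leaning at (318,160). I'll confirm with one enlarged crop.

```bash
python3 - <<'E'
from h import *
import pickle
t=pickle.load(open("top0.pkl","rb"));s=pickle.load(open("scene0.pkl","rb"))
a=cv2.resize(t["image"][215:335,390:490],None,fx=4,fy=4,interpolation=cv2.INTER_CUBIC)
b=cv2.resize(s["image"][270:350,280:410],(400,246),interpolation=cv2.INTER_CUBIC)
im=np.zeros((480,800,3),np.uint8);im[:,:400]=a;im[:246,400:]=b
cv2.imwrite("pics/caps.png",im)
a=cv2.resize(t["image"][135:237,260:402],(800,575),interpolation=cv2.INTER_CUBIC)
cv2.imwrite("pics/caseT.png",a)
a=cv2.resize(s["image"][158:283,318:435],(562,600),interpolation=cv2.INTER_CUBIC)
cv2.imwrite("pics/caseS.png",a)
E
```

```text
(no output)
```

View pics/caps.png

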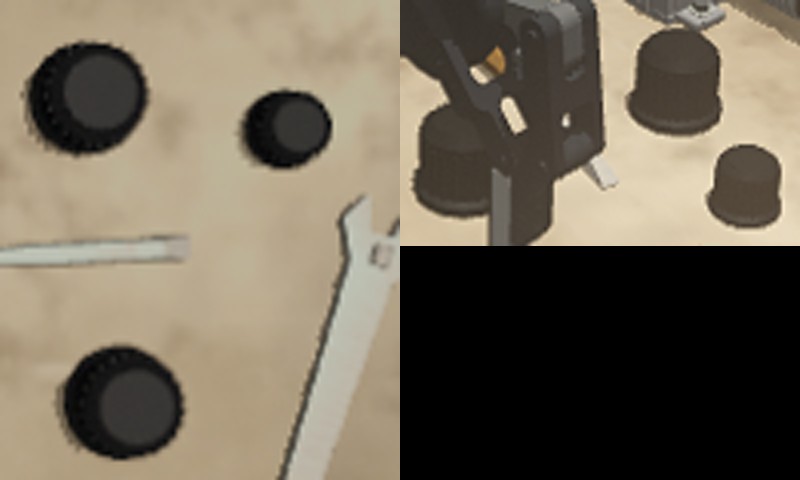

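View pics/caseT.png

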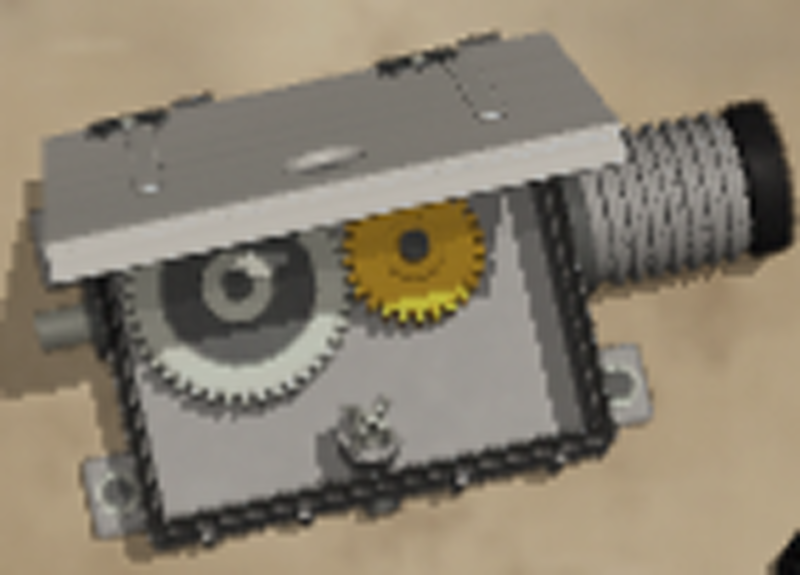

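View pics/caseS.png

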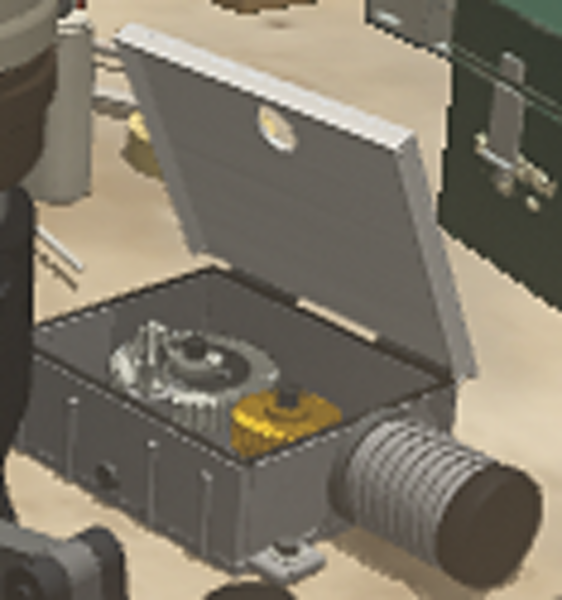

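Crop confirms: the small cap at top (462,246) is the snap_cap. Its top disc is at (465.5,246) and at about (393,323) in the scene. The stud tip is at crop (375,404) in the top view and (152,322) in the scene. Next I fit the case pose and the cover angle.

```bash
python3 - <<'E'
from h import *
import pickle
from scipy.optimize import least_squares
t=pickle.load(open("top0.pkl","rb"));s=pickle.load(open("scene0.pkl","rb"))
T=lambda u,v:np.array([u/5.634+260-.4,v/5.634+135-.4]); S=lambda u,v:np.array([u/4.803+318-.4,v/4.8+158-.4])
def C(th,d,y,n=4): return np.array([78-d*np.cos(th)+n*np.sin(th),y,60+d*np.sin(th)+n*np.cos(th)])
obs=[(t,T(160,542),(-75,90,60)),(t,T(606,445),(-75,-90,60)),(t,T(375,404),(-52,0,93)),(s,S(152,322),(-52,0,93)),
(s,S(243,463),(-75,-90,60)),(s,S(455,380),(75,-90,60)),
(t,T(325,158),(130,0,'c')),(t,T(45,243),(162,97,'c')),(t,T(620,125),(162,-97,'c')),(s,S(124,25),(162,97,'c')),(s,S(415,130),(162,-97,'c')),(s,S(277,129),(130,0,'c'))]
def f(p):
    r=[];c,s_=np.cos(p[2]),np.sin(p[2])
    for cam,uv,P in obs:
        P=C(p[3],P[0],P[1]) if P[2]=='c' else P
        X=[p[0]+c*P[0]-s_*P[1],p[1]+s_*P[0]+c*P[1],P[2]]
        r+=list(proj(cam,X)-uv)
    return np.array(r)
o=least_squares(f,[600,-30,.2,1.3],loss="soft_l1");p=o.x
print(p);print(np.round(o.fun.reshape(-1,2) if len(o.fun)==24 else o.fun,1))
W=lambda P:np.round([p[0]+np.cos(p[2])*P[0]-np.sin(p[2])*P[1],p[1]+np.sin(p[2])*P[0]+np.cos(p[2])*P[1],P[2]],1)
print("stud",W((-52,0,64)),"tri tip",tri(t,obs[2][1],s,obs[3][1]))
for y in(-55,55): print("edge",y,W(C(p[3],162,y)),"shut",W(C(0,155,y)))
ct=(302/4+390,124/4+215);cs=(348/3.077+280,163/3.077+270)
print("cap",tri(t,ct,s,cs),onz(t,ct,38),onz(s,cs,38))
cb=(286/4+390,131/4+215);print("flange outline",onz(t,cb,3))
o_=manip.observe();print(Rn.from_rotvec(o_["ee_rot"]).as_matrix().round(3))
E
```

```text
[ 6.00247909e+02 -2.89189219e+01  1.93418775e-01  1.12899590e+00]
[[-2.3 -0.3]
 [ 2.5 -1.4]
 [-0.6  2.4]
 [ 0.   0.5]
 [-0.1  1.1]
 [ 0.9  0.3]
 [-0.1  0.7]
 [-0.1  0.7]
 [ 0.  -0.5]
 [ 0.9 -0.7]
 [-0.5  0.4]
 [ 0.3 -0.9]]
stud [549.2 -38.9  64. ] tri tip (array([551.7652026 , -39.14115103,  94.11857112]), np.float64(4.796928600088068))
edge -55 [622.9 -80.5 208.2] shut [535.3 -97.7  64. ]
edge 55 [601.8  27.4 208.2] shut [514.1  10.3  64. ]
cap (array([ 468.90158973, -337.57653619,   34.46335713]), np.float64(1.5826615810510787)) [ 469.37813124 -337.1274417    38.        ] [ 464.99750173 -341.17209436   38.        ]
flange outline [ 467.66007663 -336.89345962    3.        ]
[[ 0.953  0.304  0.   ]
 [ 0.304 -0.953 -0.   ]
 [ 0.     0.    -1.   ]]
```

Emit:
move_arm:
  rows: "0.2 -0.09 -0.08 0 0 0.02; 0.4 -0.18 -0.16 0 0 0.04; 0.6 -0.27 -0.24 0 0 0.06; 0.8 -0.36 -0.32 0 0 0.077; 1 -0.45 -0.32 0 0 0.077"
  jaw: 1

```text
time_s: 1.2
tool_pos: [265.9, -435.5, 290.1]
ee_rot: [3.125, 0.301, 0.001]
force: [-0.5, -0.8, -0.5]
gripper_width: 12.2
finger_force: 0.0
```

Emit:
move_arm:
  rows: "0.19 -0.117 0 0 0 0; 0.38 -0.233 0 0 0 0; 0.57 -0.35 0 0 0 0; 0.76 -0.467 0 0 0 0; 0.95 -0.583 0 0 0 0"

```text
time_s: 1.7
tool_pos: [364.2, -344.7, 288.8]
ee_rot: [3.127, 0.303, 0.0]
force: [0.1, 0.0, 0.3]
gripper_width: 0.0
finger_force: 0.0
```

Emit:
move_arm:
  rows: "0.19 -0.117 0 0 0 0; 0.38 -0.233 0 0 0 0; 0.57 -0.35 0 0 0 0; 0.76 -0.467 0 0 0 0; 0.95 -0.583 0 0 0 0"

```text
time_s: 2.2
tool_pos: [462.7, -254.1, 288.8]
ee_rot: [3.127, 0.303, 0.0]
force: [-0.6, -0.4, -0.2]
gripper_width: -0.1
finger_force: 0.0
```

Emit:
move_arm:
  rows: "0.19 -0.117 0 0 0 0; 0.38 -0.233 0 0 0 0; 0.57 -0.35 0 0 0 0; 0.76 -0.467 0 0 0 0; 0.95 -0.583 0 0 0 0"

```text
time_s: 2.7
tool_pos: [561.1, -163.6, 288.7]
ee_rot: [3.127, 0.303, 0.0]
force: [-0.6, -0.0, 0.2]
gripper_width: 0.1
finger_force: 0.0
```

Emit:
move_arm:
  rows: "0.19 -0.117 0 0 0 0; 0.38 -0.233 0 0 0 0; 0.57 -0.35 0 0 0 0; 0.76 -0.467 0 0 0 0; 0.95 -0.583 0 0 0 0"

```text
time_s: 3.2
tool_pos: [659.6, -73.0, 288.6]
ee_rot: [3.127, 0.303, 0.0]
force: [0.2, -0.6, -0.3]
gripper_width: -0.0
finger_force: 0.0
```

Emit:
move_arm:
  rows: "0 0 0.15 0 0 0; 0 0 0.3 0 0 0; 0 0 0.45 0 0 0; 0 0 0.6 0 0 0; 0 0 0.62 0 0 0"

```text
time_s: 3.7
tool_pos: [658.1, -73.7, 211.7]
ee_rot: [-3.126, -0.303, 0.006]
force: [-0.5, -1.1, 0.1]
gripper_width: -0.1
finger_force: 0.0
```

```bash
python3 - <<'E'
from h import *
c=manip.read_camera("scene"); cv2.imwrite("pics/s1.png",cv2.resize(c["image"][100:290,280:460],(568,600)))
s=manip.observe();print(s["tool_pos"],s["force"],s["time_s"])
E
```

```text
[658.28319532 -73.7787027  212.87714941] [-0.86684649  0.43714385 -0.60177904] 3.75
```

View pics/s1.png

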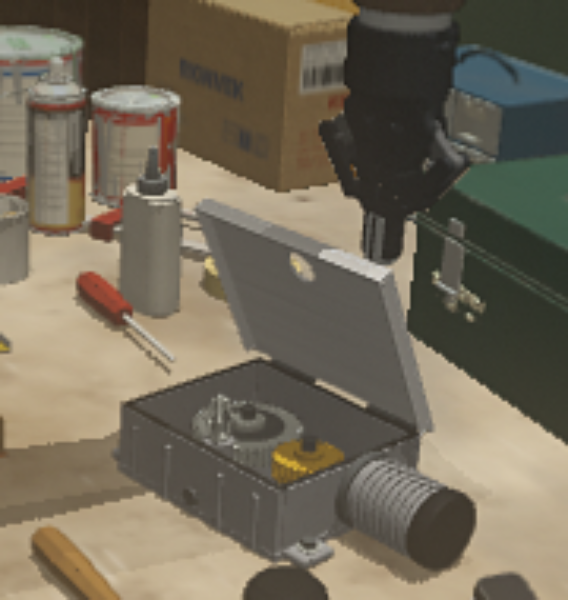

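Emit:
move_arm:
  rows: "-0.1 0 0 0 0 0; -0.18 0 0 0 0 0; -0.26 0 0.03 0 0 0; -0.34 0 0.07 0 0 0; -0.43 0 0.125 0 0 0"

```text
time_s: 4.25
tool_pos: [608.5, -83.8, 200.7]
ee_rot: [3.127, 0.303, 0.005]
force: [2.5, 0.7, 0.3]
gripper_width: 0.1
finger_force: 1.1
```

Emit:
move_arm:
  rows: "-0.05 0 0.04 0 0 0; -0.1 0 0.08 0 0 0; -0.14 0 0.125 0 0 0; -0.2 0 0.2 0 0 0; -0.26 0 0.27 0 0 0"

```text
time_s: 4.75
tool_pos: [577.5, -89.9, 166.7]
ee_rot: [3.127, 0.303, 0.001]
force: [2.5, 0.7, 0.6]
gripper_width: 0.1
finger_force: 0.9
```

Emit:
move_arm:
  rows: "-0.05 0 0.08 0 0 0; -0.1 0 0.16 0 0 0; -0.125 0 0.22 0 0 0; -0.15 0 0.28 0 0 0; -0.17 0 0.333 0 0 0"

```text
time_s: 5.25
tool_pos: [557.3, -93.7, 126.5]
ee_rot: [3.127, 0.303, -0.0]
force: [-0.6, -0.4, 1.8]
gripper_width: -0.3
finger_force: 0.8
```

Emit:
move_arm:
  rows: "-0.02 0 0.05 0 0 0; -0.03 0 0.1 0 0 0; -0.04 0 0.15 0 0 0; -0.05 0 0.2 0 0 0; -0.06 0 0.24 0 0 0"

```text
time_s: 5.75
tool_pos: [550.6, -95.0, 97.6]
ee_rot: [-3.127, -0.303, -0.0]
force: [1.6, 0.3, 0.5]
gripper_width: 0.2
finger_force: 0.7
```

Emit:
move_arm:
  rows: "0 0 0.02 0 0 0; 0 0 0.04 0 0 0; 0 0 0.06 0 0 0; 0 0 0.08 0 0 0; 0 0 0.1 0 0 0"

```text
time_s: 6.25
tool_pos: [550.5, -95.0, 86.0]
ee_rot: [3.127, 0.303, -0.0]
force: [-0.5, -0.7, 2.3]
gripper_width: -0.1
finger_force: 0.7
```

Emit:
move_arm:
  rows: "0 0 0.01 0 0 0; 0 0 0.02 0 0 0; 0 0 0.03 0 0 0; 0 0 0.035 0 0 0; 0 0 0.04 0 0 0"

```text
time_s: 6.75
tool_pos: [550.5, -95.1, 82.9]
ee_rot: [3.127, 0.303, 0.002]
force: [-7.4, 1.0, 17.7]
gripper_width: -0.1
finger_force: 8.6
```

Emit:
move_arm:
  rows: "0 0 0.005 0 0 0; 0 0 0.005 0 0 0; 0 0 0.005 0 0 0; 0 0 -0.2 0 0 0; 0 0 -0.5 0 0 0"

```text
time_s: 7.25
tool_pos: [549.4, -94.8, 140.1]
ee_rot: [-3.126, -0.303, 0.005]
force: [0.7, 0.4, -0.4]
gripper_width: -0.1
finger_force: 0.0
```

Emit:
move_arm:
  rows: "-0.1 0.2 -0.2 0 0 0; -0.2 0.4 -0.2 0 0 0; -0.3 0.6 -0.2 0 0 0; -0.4 0.8 -0.2 0 0 0; -0.5 1 -0.2 0 0 0"
  jaw: 0.3

```text
time_s: 7.75
tool_pos: [514.4, -225.3, 165.3]
ee_rot: [3.127, 0.303, 0.001]
force: [0.5, -0.3, 0.0]
gripper_width: 60.0
finger_force: 0.0
```

```bash
python3 - <<'E'
from h import *
import pickle
s=manip.read_camera("scene");t=manip.read_camera("top")
pickle.dump((s,t),open("shut.pkl","wb"))
a=cv2.resize(t["image"][150:240,255:345],(400,400),interpolation=cv2.INTER_CUBIC)
b=cv2.resize(s["image"][190:280,310:400],(400,400),interpolation=cv2.INTER_CUBIC)
cv2.imwrite("pics/shut.png",np.hstack([a,b]))
for c in(s,t):
  for k in("cover_hole","snap_cap"):
    print(k,[(np.round(d["xyz"],1),round(d["score"],2),proj(c,d["xyz"]).round(1)) for d in manip.look_for(k,c)])
o=manip.observe();print(o["tool_pos"],o["gripper_width"],o["time_s"],proj(t,[550,-39,93]),proj(s,[550,-39,93]))
E
```

```text
cover_hole []
snap_cap [(array([ 312.6, -251.2,   30.7]), 0.86, array([298. , 322.3])), (array([ 458.5, -347.8,   25.6]), 0.64, array([391.7, 331.3])), (array([ 477.8, -245.6,   31.4]), 0.6, array([370.4, 298.7]))]
cover_hole [(array([597.5, -27.7,  65.2]), 0.9, array([319.5, 187.5]))]
snap_cap [(array([ 485.7, -213.6,   50.3]), 0.76, array([408.8, 239.3]))]
[ 514.88070321 -223.72182367  165.26882725] 59.91447943274672 8.05 [325.55861337 208.28196279] [349.57055484 225.14887066]
```

View pics/shut.png

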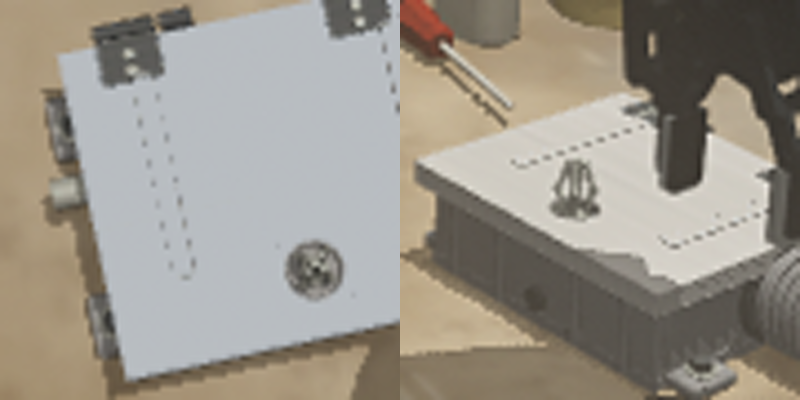

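Cover is shut with the stud through the hole: top about (325.5,210.4), scene about (349,236), and the stud tip at scene (349,226). Next I refine the stud position and the cap position by silhouette.

```bash
cat > capfit.py <<'E'
from h import *
from scipy.optimize import least_squares
def model(c,x,y,z0=0):
    m=np.zeros((480*4,640*4),np.uint8);a=np.linspace(0,6.283,40)
    for r,z1,z2 in((22.5,0,5),(19,5,38)):
        P=[proj(c,[x+r*np.cos(q),y+r*np.sin(q),z+z0]) for q in a for z in(z1,z2)]
        cv2.fillConvexPoly(m,cv2.convexHull(((np.array(P)+.5)*4).astype(np.int32)),1)
    return m
def cen(m): 
    M=cv2.moments(m,True);return np.array([M["m10"]/M["m00"],M["m01"]/M["m00"]]),M["m00"]
def blob(c,uv,th):
    g=c["image"].max(2);m=(g<th).astype(np.uint8);n,l,st,ce=cv2.connectedComponentsWithStats(m)
    i=min(range(1,n),key=lambda i:np.hypot(*(ce[i]-uv))+(1e3 if st[i,4]<100 else 0));return ce[i],st[i,4]
E
python3 - <<'E'
from capfit import *
import pickle
s,t=pickle.load(open("shut.pkl","rb"))
ht,hs,ts=(325.5,210.4),(349,235.7),(349,226)
print("hole",onz(t,ht,64),onz(s,hs,64),tri(t,ht,s,hs)); print("tip scene z93",onz(s,ts,91))
for c,uv,th in((t,(462,247),75),(s,(392,330),75)):
    b,A=blob(c,np.array(uv),th)
    f=lambda p:(cen(model(c,*p))[0]/4-.5-b)
    o=least_squares(f,[468,-338],diff_step=.01);print(b,A,cen(model(c,*o.x))[1]/16,o.x,o.fun)
E
```

```text
hole [549.18603853 -39.15835085  64.        ] [551.52543787 -36.50749782  64.        ] (array([549.30569386, -39.31670684,  65.70601732]), np.float64(0.7429165849046545))
tip scene z93 [548.6552678  -38.82701739  91.        ]
[427.07811765 202.89505882] 2125 372.1875 [ 567.13873278 -263.03075919] [ 0.00865817 -0.01390853]
[391.43086817 331.95498392] 311 601.1875 [ 464.30297943 -340.15955729] [-0.0113599  0.0055889]
```

```bash
python3 - <<'E'
from capfit import *
import pickle
t=pickle.load(open("top0.pkl","rb"));s=pickle.load(open("scene0.pkl","rb"))
for c,uv in((t,(462,247)),(s,(392,330))):
  for th in(80,95,110,125):
    b,A=blob(c,np.array(uv),th)
    f=lambda p:(cen(model(c,*p))[0]/4-.5-b)
    o=least_squares(f,[468,-338],diff_step=.01);print(th,b,A,cen(model(c,*o.x))[1]/16,o.x)
E
```

```text
80 [461.21257485 246.78742515] 334 379.625 [ 469.08698891 -334.42898542]
95 [461.23076923 246.82544379] 338 378.75 [ 468.98904437 -334.4602801 ]
110 [461.04249292 246.83002833] 353 377.8125 [ 468.98863413 -334.11337248]
125 [460.98033708 246.8258427 ] 356 378.1875 [ 468.98819293 -333.90453489]
80 [369.37533875 295.74932249] 738 476.1875 [ 494.98390015 -217.48458747]
95 [391.95967742 330.32258065] 496 596.125 [ 468.25088955 -336.39568574]
110 [392.03118908 330.46003899] 513 596.125 [ 468.11400582 -336.81422211]
125 [392.12380952 330.52190476] 525 593.625 [ 468.18989294 -337.05353691]
```

Emit:
move_arm:
  rows: "-0.11 0.17 0 0 0 0; -0.22 0.34 0 0 0 0; -0.34 0.51 0 0 0 0; -0.45 0.68 0 0 0 0; -0.558 0.842 0.2 0 0 0"

```text
time_s: 8.55
tool_pos: [469.8, -337.2, 144.2]
ee_rot: [3.123, 0.305, 0.007]
force: [0.5, 0.4, -0.2]
gripper_width: 59.4
finger_force: 0.0
```

```bash
python3 - <<'E'
from h import *
o=manip.observe();p=o["tool_pos"];print(p,o["time_s"])
M=Rn.from_rotvec(o["ee_rot"]).as_matrix();print(M.T@(np.array([468.6,-335.7,29])-p)/120)
E
```

```text
[ 469.78669735 -337.20645782  144.21459077] 8.55
[-0.01106233 -0.01801665  0.96002182]
```

Emit:
move_arm:
  rows: "-0.005 -0.01 0.2 0 0 0; -0.005 -0.01 0.4 0 0 0; -0.005 -0.01 0.6 0 0 0; -0.005 -0.01 0.7 0 0 0; -0.005 -0.01 0.7 0 0 0"

```text
time_s: 9.05
tool_pos: [467.1, -334.1, 55.7]
ee_rot: [-3.125, -0.305, 0.003]
force: [0.4, 0.9, -0.2]
gripper_width: 59.8
finger_force: 0.0
```

```bash
python3 - <<'E'
from h import *
c=manip.read_camera("scene"); cv2.imwrite("pics/s2.png",cv2.resize(c["image"][230:360,310:470],(738,600)))
o=manip.observe();p=o["tool_pos"];print(p,o["time_s"],o["force"])
M=Rn.from_rotvec(o["ee_rot"]).as_matrix();print(M.T@(np.array([468.6,-335.7,29])-p)/120)
E
```

```text
[ 467.65696453 -334.63551354   57.2506752 ] 9.1 [0.82822024 0.52273005 0.22667985]
[0.00612671 0.01038047 0.23541201]
```

View pics/s2.png

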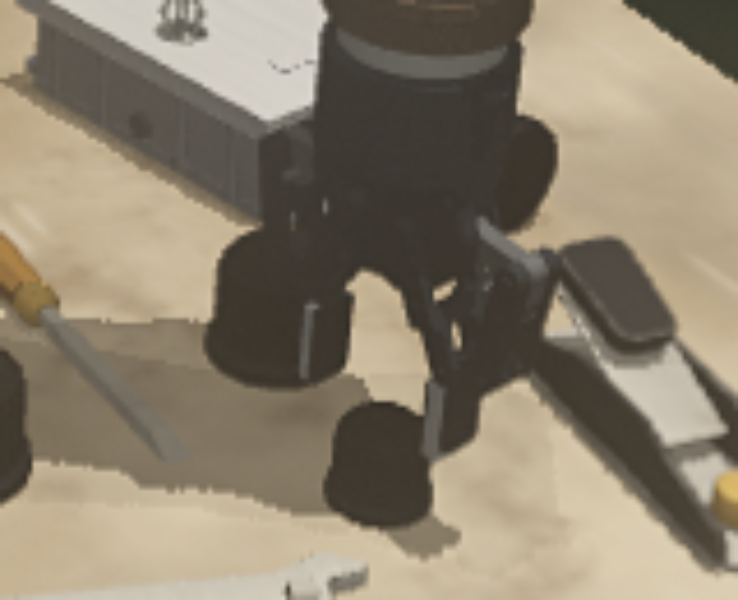

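Fingers straddle the cap: pad bottoms are at (305,375) and (430,460) and the cap top is at about (375,412), so it's aligned. Descending and gripping.

Emit:
move_arm:
  rows: "0.005 0.009 0.06 0 0 0; 0.005 0.009 0.12 0 0 0; 0.005 0.009 0.18 0 0 0; 0.005 0.009 0.23 0 0 0; 0.005 0.009 0.23 0 0 0"

```text
time_s: 9.6
tool_pos: [467.8, -335.9, 28.6]
ee_rot: [-3.126, -0.303, 0.002]
force: [0.1, 0.6, 0.7]
gripper_width: 59.5
finger_force: 0.0
```

Emit:
move_arm:
  rows: "0 0 0 0 0 0; 0 0 0 0 0 0; 0 0 0 0 0 0; 0 0 0 0 0 0; 0 0 0 0 0 0"
  jaw: 1

```text
time_s: 10.1
tool_pos: [468.6, -336.5, 30.3]
ee_rot: [3.126, 0.303, 0.001]
force: [-0.2, -0.2, 4.8]
gripper_width: 37.2
finger_force: 60.4
```

Emit:
move_arm:
  rows: "0 0 -0.1 0 0 0; 0 0 -0.3 0 0 0; 0 0 -0.55 0 0 0; 0 0 -0.8 0 0 0; 0 0 -1 0 0 0"

```text
time_s: 10.6
tool_pos: [468.3, -336.2, 152.1]
ee_rot: [3.126, 0.303, 0.001]
force: [0.2, -0.8, -0.4]
gripper_width: 37.3
finger_force: 60.1
```

```bash
python3 - <<'E'
from h import *
c=manip.read_camera("scene"); cv2.imwrite("pics/s3.png",cv2.resize(c["image"][200:340,310:470],(686,600)))
o=manip.observe();p=o["tool_pos"];print(p,o["time_s"],o["force"],o["gripper_width"])
M=Rn.from_rotvec(o["ee_rot"]).as_matrix();print(M.T@(np.array([549.5,-39,150])-p)/120)
print((proj(c,[468.6,-336.5,120])-[310,200])*4.286)
E
```

```text
[ 469.30016267 -336.94894199  156.13894779] 10.65 [-0.70100743 -0.4013418   1.73348452] 37.40938023234357
[ 1.13271603 -2.30845671  0.0458058 ]
[373.80456306 358.82549442]
```

View pics/s3.png

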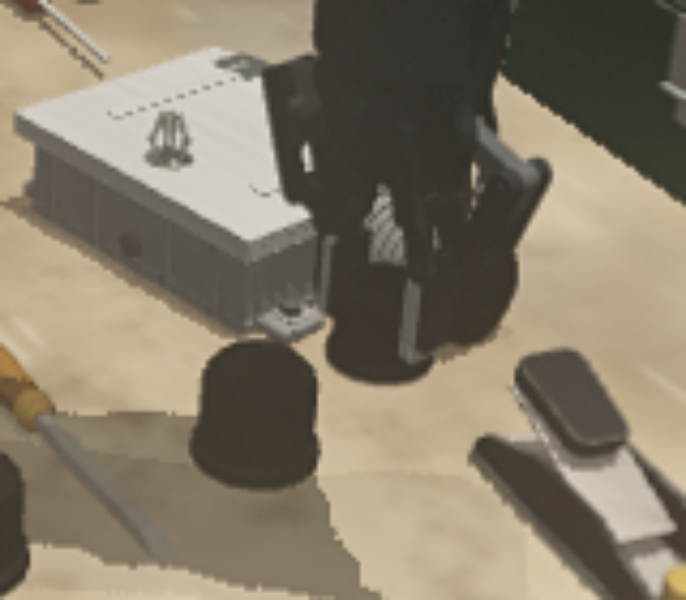

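Cap held upright by the fluted body, mouth at about (378,358) as predicted. Carrying it to above the stud.

Emit:
move_arm:
  rows: "0.06 -0.12 0 0 0 0; 0.13 -0.26 0 0 0 0; 0.21 -0.43 0 0 0 0; 0.295 -0.6 0 0 0 0; 0.379 -0.768 0 0 0 0"

```text
time_s: 11.15
tool_pos: [495.0, -235.3, 149.0]
ee_rot: [-3.126, -0.303, 0.002]
force: [0.6, 0.9, -0.7]
gripper_width: 37.2
finger_force: 60.1
```

Emit:
move_arm:
  rows: "0.08 -0.16 0 0 0 0; 0.16 -0.32 0 0 0 0; 0.23 -0.47 0 0 0 0; 0.31 -0.62 0 0 0 0; 0.379 -0.768 0 0 0 0"

```text
time_s: 11.65
tool_pos: [521.8, -136.2, 149.0]
ee_rot: [-3.126, -0.304, 0.002]
force: [0.1, -0.8, -0.5]
gripper_width: 37.6
finger_force: 60.1
```

Emit:
move_arm:
  rows: "0.08 -0.16 0 0 0 0; 0.16 -0.32 0 0 0 0; 0.25 -0.5 0 0 0 0; 0.33 -0.67 0 0 0 0; 0.38 -0.767 0 0 0 0"

```text
time_s: 12.15
tool_pos: [548.9, -36.7, 149.1]
ee_rot: [-3.126, -0.305, 0.002]
force: [-0.1, -0.4, -0.4]
gripper_width: 37.1
finger_force: 60.1
```

Emit:
move_arm:
  rows: "0 0 0 0 0 0; 0 0 0 0 0 0; 0 0 0 0 0 0; 0 0 0 0 0 0; 0 0 0 0 0 0"

```text
time_s: 12.65
tool_pos: [549.1, -39.4, 149.8]
ee_rot: [3.127, 0.302, 0.0]
force: [-0.5, -0.8, -0.6]
gripper_width: 37.3
finger_force: 60.1
```

```bash
python3 - <<'E'
from h import *
o=manip.observe();p=o["tool_pos"];print(p,o["time_s"],o["force"],o["gripper_width"],o["ee_rot"])
c=manip.read_camera("scene"); cv2.imwrite("pics/s4.png",cv2.resize(c["image"][150:260,290:420],(709,600)))
f=600/110
for z in(64,93,p[2]-30,p[2]+8): print(z,((proj(c,[549.5,-39,z])-[290,150])*f).round(),((proj(c,[p[0],p[1],z])-[290,150])*f).round())
E
```

```text
[549.13297451 -39.43582196 149.75945599] 12.65 [-0.50601963 -0.76726633 -0.57399677] 37.34514823832106 [3.12703810e+00 3.01571037e-01 3.98707951e-05]
64 [321. 471.] [321. 471.]
93 [324. 410.] [324. 411.]
119.75945599030729 [327. 353.] [327. 354.]
157.7594559903073 [331. 270.] [331. 271.]
```

View pics/s4.png

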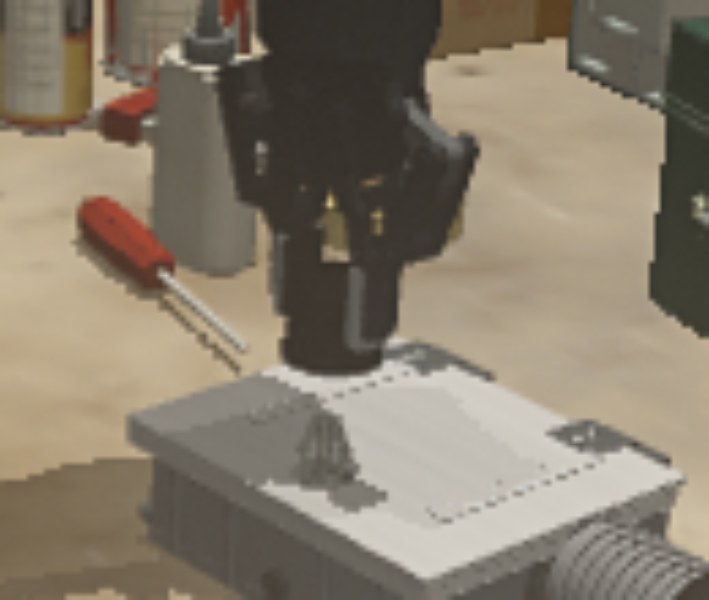

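```bash
python3 - <<'E'
from capfit import *
c=manip.read_camera("scene"); p=manip.observe()["tool_pos"]
g=cv2.resize(c["image"][200:245,325:375],None,fx=8,fy=8,interpolation=cv2.INTER_CUBIC).max(2)
# rows in native px
for v in np.arange(212,219.1,1):
    r=g[int((v-200+.5)*8)]; d=np.where(r[:240]<95)[0]; m=model(c,p[0],p[1],p[2]-30.3)[int((v+.5)*4)];q=np.where(m)[0]
    print(v,"img",d.min()/8+325-.5 if len(d) else None,d.max()/8+325-.5 if len(d) else None,"model",(q.min()/4-.5,q.max()/4-.5) if len(q) else None)
for u in (346,348,350,352,354):
    col=g[:,int((u-325+.5)*8)];i=130
    d=np.where(col[:200]<95)[0];m=np.where(model(c,p[0],p[1],p[2]-30.3)[:,int((u+.5)*4)])[0]
    print("col",u,d.max()/8+200-.5,m.max()/4-.5)
E
```

```text
212.0 img 341.125 353.25 model (np.float64(340.0), np.float64(359.0))
213.0 img 341.125 353.75 model (np.float64(340.0), np.float64(359.5))
214.0 img 341.25 354.375 model (np.float64(340.0), np.float64(359.5))
215.0 img 341.625 354.375 model (np.float64(340.0), np.float64(359.5))
216.0 img 342.25 354.375 model (np.float64(340.75), np.float64(359.25))
217.0 img 344.25 354.375 model (np.float64(342.25), np.float64(358.5))
218.0 img 348.375 353.625 model (np.float64(344.5), np.float64(356.5))
219.0 img None None model None
col 346 217.625 218.25
col 348 217.875 218.75
col 350 218.0 218.75
col 352 218.0 218.75
col 354 217.875 218.5
```

Cap and stud agree to within about 1 mm, so I start lowering.

Emit:
move_arm:
  rows: "0 0 0.08 0 0 0; 0 0 0.16 0 0 0; 0 0 0.22 0 0 0; 0 0 0.27 0 0 0; 0 0 0.3 0 0 0"

```text
time_s: 13.25
tool_pos: [548.9, -38.7, 112.7]
ee_rot: [-3.127, -0.303, 0.002]
force: [0.1, -0.5, 0.7]
gripper_width: 37.4
finger_force: 60.1
```

Emit:
move_arm:
  rows: "0 0 0.01 0 0 0; 0 0 0.02 0 0 0; 0 0 0.03 0 0 0; 0 0 0.035 0 0 0; 0 0 0.04 0 0 0"

```text
time_s: 13.75
tool_pos: [549.3, -38.8, 109.2]
ee_rot: [3.127, 0.303, 0.0]
force: [-0.9, -0.3, 2.7]
gripper_width: 37.3
finger_force: 60.4
```

Emit:
move_arm:
  rows: "0 0 0.008 0 0 0; 0 0 0.016 0 0 0; 0 0 0.024 0 0 0; 0 0 0.032 0 0 0; 0 0 0.04 0 0 0"

```text
time_s: 14.25
tool_pos: [549.6, -38.9, 105.3]
ee_rot: [3.127, 0.303, 0.003]
force: [-3.3, -1.1, 1.3]
gripper_width: 37.4
finger_force: 60.3
```

Emit:
move_arm:
  rows: "0 0 0.008 0 0 0; 0 0 0.016 0 0 0; 0 0 0.024 0 0 0; 0 0 0.032 0 0 0; 0 0 0.04 0 0 0"

```text
time_s: 14.75
tool_pos: [549.0, -38.8, 98.7]
ee_rot: [-3.127, -0.303, 0.001]
force: [-2.2, -0.6, -1.1]
gripper_width: 37.6
finger_force: 60.4
```

Emit:
move_arm:
  rows: "0 0 0.008 0 0 0; 0 0 0.016 0 0 0; 0 0 0.02 0 0 0; 0 0 0.025 0 0 0; 0 0 0.03 0 0 0"

```text
time_s: 15.25
tool_pos: [549.3, -38.8, 95.8]
ee_rot: [-3.127, -0.303, -0.0]
force: [-0.2, 0.2, -0.2]
gripper_width: 37.2
finger_force: 60.5
```

Emit:
move_arm:
  rows: "0 0 0.004 0 0 0; 0 0 0.008 0 0 0; 0 0 0.012 0 0 0; 0 0 0.016 0 0 0; 0 0 0.02 0 0 0"

```text
time_s: 15.75
tool_pos: [549.3, -38.8, 94.2]
ee_rot: [3.127, 0.303, 0.001]
force: [-5.8, -0.5, 10.2]
gripper_width: 37.2
finger_force: 61.5
```

Emit:
move_arm:
  rows: "0 0 0.003 0 0 0; 0 0 0.006 0 0 0; 0 0 0.008 0 0 0; 0 0 0.008 0 0 0; 0 0 0.008 0 0 0"

```text
time_s: 16.25
tool_pos: [549.3, -38.8, 94.1]
ee_rot: [3.127, 0.303, 0.002]
force: [-7.2, -0.3, 14.1]
gripper_width: 37.1
finger_force: 61.9
```

Emit:
move_arm:
  rows: "0 0 0 0 0 0; 0 0 0 0 0 0; 0 0 0 0 0 0; 0 0 0 0 0 0; 0 0 0 0 0 0"

```text
time_s: 16.75
tool_pos: [549.4, -38.8, 94.2]
ee_rot: [3.127, 0.303, 0.002]
force: [-7.2, -0.7, 12.8]
gripper_width: 37.4
finger_force: 61.9
```

```bash
python3 - <<'E'
from h import *
o=manip.observe();print(o["tool_pos"],o["force"],o["gripper_width"]);print(manip.job_done())
E
```

```text
[549.37013668 -38.84114427  94.1708487 ] [-7.24828308 -0.68009177 12.83311839] 37.44817289696386
the job is handed in; nothing more can be done
None
```

I folded the cover shut, pressed the snap cap onto the stud until it clicked and sat flush by the tool height, and handed the job in still gripping and pressing with about 13 N; the verdict wasn't shown.

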